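# Load a sample cup into the colour meter under its spring-closed light cover

### The arm

A 6-joint arm with a two-finger parallel gripper is mounted at the origin on a cart in front of the work surface, level with it; the furniture and walls round the work are solid. World frame = base frame: x ahead of the robot, y to its left, z up, the work surface at z = 0. Lengths are in m, angles in rad, forces in N, time in s.
With the tool pointing down it reaches from about 0.425 to 0.95 m from the base axis. Payload 3.5 kg.
Tool frame: the origin (TCP) lies on the centre line of the jaws, within the pads' length; the fingertips stand 19 mm ahead of it and the grasp point (between the pads) is the TCP; z points along the fingers, y is the line along which they close (so a half turn about z gives the same grasp; the last joint's range is limited). The gripper opens to 85 mm and grips with 20 to 120 N. Pads are 22 mm wide; open, the fingers measure 114 mm over their backs; the gripper's body (76 mm by 85 mm) begins 54 mm behind the grasp point. The pads swing forward as they close: fully open they stand 13 mm farther back than shut.
Start: joints at [0.998, 0.286, 1.577, -0, 1.279, -0.15], TCP at [0.277, 0.616, 0.25] pointing down, gripper open.
Joint ranges: [-2.77, 2.77], [-0.9, 2.22], [0.21, 2.48], [-1.53, 4.67], [0.24, 2.81], [-2.84, 2.84]. Speed limits (rad/s): [2.79, 2.79, 3.14, 3.14, 3.14, 3.14].

### API

Orientations are given as a unit quaternion [x, y, z, w].
In Python, from plant import status, cams, ctrl gives the robot as it stands.
- The arm moves only by the shell command python3 -m inch 'ROWS' [FORCE]. ROWS is JSON, a list of rows, each a list of 3 entries, a list of its own where there are three numbers: the opening, from -1 (shut) to 1 (fully open), then the shift along the tool's x, y, z in cm, then the turn about the tool's z in rad. In form: [[jaw, [dx, dy, dz], twist], ...]. A call has 1 to 20 rows; each row is the pose to reach, as a shift and turn from the pose commanded when the call began, along the tool's axes at that moment; what a row does not reach only later rows make up. A row lasts 1/10 s, in which the tool goes at most 50 mm and 8.59 degrees, less where a joint would pass 70% of its speed; a pose out of reach is approached as far as the arm can. A call with a gripper value outside its range is refused whole. The fingers move at their own pace and stop on an object; FORCE is the grip in N (left out, the last holds). Time passes only in rows, so rows that repeat a pose let the fingers close. It gives the time, the measured TCP pose, the force and the opening at its end, in the units of the state.
- status.get_state(): the state, without advancing time (a new reading comes with each control period).
- cams.read_camera(name): name is "scene" or "top" or "wrist"; returns the picture (480x640x3 uint8, blue, green, red); there is no depth.
- cams.calibration(name): a dict with "camera_matrix" (3x3 intrinsics, pixels), "cam_to_world" (4x4, takes a point from camera to world coordinates); the wrist camera has in their place "mount" (4x4, takes a point from camera to tool coordinates, whose origin is the TCP and whose axes are the flange's). Camera axes: x right, y down, z forward; pixel columns grow to the right and rows downward; lengths in m; the calibration is good to about 2 mm. The wrist camera is an equidistant fisheye: a pixel r from the principal point sees the ray r / f radians off the axis. A picture is of the moment at which its call begins: read the wrist's pose just before it. calibration takes no time and is no camera call.
- ctrl.sign_off(): hands the job in, once; it reports no verdict.
The state is a dict: "time": time; "qpos": joint angles; "dq": joint speeds; "joint_efforts": joint torques, N m; "eef_pos": TCP position; "tcp_rot": TCP orientation; "contact_force": force on the tool from outside, world axes, zero at the start; "wrist_torque": the same for the moment, N m; "opening": opening from 0.0 (shut) to 1.0 (fully open).
Only numpy, scipy, OpenCV 4.12 (cv2) and the standard library are available. Lean on these libraries where they do the work, as an engineer would, in place of code of your own. Each camera call takes 0.05 s, during which the arm holds its last target. There are 200 camera calls.

### The job

Load the white colour meter: with one fingertip push the steel bar that lies above its track aside to the left, so that the black spring-closed light cover swings up, and keep holding it open while another fingertip pushes the sample cup along the track until it is fully home against the stop under the cover. Slide the cup only, never lift or tip it, and do not let the cover touch it. Then let the cover close over the cup, move clear, and leave the other things on the bench where they are.

Things in the scene. Friction and masses are not known exactly. Their poses are not given: they have to be found in the camera images.
- colour_meter: white bench instrument, fixed, 230 long x 80 wide mm (x -132 to 98, y -36 to +44). Origin on the bench under it; x points along the track from its open loading end to the covered bay, y to the left of the track, z up. Track floor 30 mm above the bench, centred on y = 0, from x = -128 on; side rails 3.5 mm high, 37 mm apart. Housing behind the bay (x from 48), 66 mm high
- seat (a point): where the centre of the sample cup (half-way up) is when the cup is home: meter x = +23, y = 0, 38 mm above the bench. The stop's face is at meter x = +40
- cover_front (a point): middle of the cover's front at the track floor (meter x = 0, y = 0, 30 mm above the bench). Closed, the black cover spans x = 0 to 45, y = -22 to +25, its top 22 mm above the floor; its 2 mm front skirt blocks the track. Open at 1.2 it stands at x = 0 to 45 between y = +12 and +45, so the finger on the bar must stay at x below 0, behind the pushing finger; lean the gripper some 15 degrees back to keep its body clear of the cover
- light_cover (a joint): black cover and steel bar, one part on a shaft along meter x at y = +26, 30 mm above the bench. 0 = closed, grows as it opens (rad), stop at 1.4; a spring closes it. The cover swings up while the bar swings left. Open 1.1 or more, a cup passes clear below; at 1.2 the cover stands left of the cup's middle (right edge at y = +12, top 83 mm above the bench), so a finger from above can follow the cup in
- bar_front (a point): point on the axis of the cover's bar (steel sleeve, 9 mm thick, free-turning, parallel to the track, meter x -112 to +32; 35 mm from the shaft), at x = -85; moves with the cover. Closed: y = +9, 61 mm above the bench, over the middle of the track, free space under it; at 1.2 rad y = +49, 57 mm above the bench. Pushing it level to the left takes 3 N at first, 8 N at 1.2 rad; a finger can slide along it
- bar_rear (a point): another point on the axis of the same bar, at meter x = +10; moves with the cover
- bearing (a point): top of the bearing block at the front end of the shaft, 37 mm above the bench; the block spans meter x = -130 to -121, y = 18 to 34. The shaft (6 mm) lies along the track with its top 33 mm above the bench
- sample_cup_center (a point): centre (half-way up) of the sample cup: clear round cup with a flat white lid, 34 mm diameter, 16 mm high, about 45 g, standing on the track floor between the rails with 2 mm of play each side, before the cover. Push it near its middle line: more than about 6 mm off it jams against a rail
- spare_cup_center (a point): centre of a second, identical cup on the bench left of the meter; to be left alone
- tweezers: steel tweezers, 9x130x10 mm, lying on the bench right of the meter; to be left alone
- vial: open glass vial, 35 mm diameter, 66 mm high, on the bench left of the meter; origin at its underside; to be left alone
- watch_glass: shallow watch glass, 92 mm diameter, 13 mm high, on the bench left of the meter; to be left alone
- loose_cap: white screw cap, open side up, 54 mm diameter, 26 mm high, on the bench right of the meter; to be left alone
Things that resemble listed ones, but are neither listed nor needed, are in the scene too. Leave any pink or purple look-alike of the part that bears sample_cup_center alone.

How it is judged:
On the way, in this order (a step that is already met when the one before it is completed fails the run):
1. the light cover is held wide open while the cup is still outside it (value of joint light_cover above 0.85 rad and x of sample_cup_center in the frame of colour_meter below -0.018 m), for 0.1 s.
2. the cup is home against the stop with the cover still held open (x of sample_cup_center in the frame of colour_meter above 0.0205 m and value of joint light_cover above 0.7 rad), for 0.1 s.
At the end, for the whole second after the job is handed in: the cup stands flat on the track floor with its centre within 2.5 mm of its home position against the stop, the light cover is shut over it (below 0.06 rad), everything is at rest and the robot touches nothing (x of sample_cup_center in the frame of colour_meter above 0.0205 m and y of sample_cup_center in the frame of colour_meter between -0.006 and 0.006 m and angle between sample_cup_center's own z axis and vertical below 0.12 rad and z of sample_cup_center in the frame of colour_meter between 0.0355 and 0.0405 m and value of joint light_cover below 0.06 rad and linear speed of sample_cup below 0.01 m/s).
It fails at once if the sample cup is lifted more than 5 mm off the track or tipped (z of sample_cup_center in the frame of colour_meter above 0.043 m or not (angle between sample_cup_center's own z axis and vertical below 0.25 rad)).
It fails at once if the sample cup is pushed off the track (z of sample_cup_center in the frame of colour_meter below 0.033 m).
It fails at once if the light cover touches the sample cup (more than 0.5 N) (contact force between light_cover and sample_cup above 0.5 N).
It fails at once if another thing on the bench is shifted by more than 15 mm (tweezers 20 mm) (distance of any of spare_cup_center, vial, watch_glass, loose_cap from where it was at the start of the episode above 0.015 m or distance of tweezers from where it was at the start of the episode above 0.02 m).
It also fails if it takes over 45 s, if anything falls off the work surface, if the arm or the gripper's body presses on something with over 40 N, if the wrist force passes 120 N, or if a joint passes its speed limit or range.

## Working session

There is one attempt and no reset: what is moved stays moved. The work goes in short steps, Python scripts to look and compute and a shell command to move; the robot and the scene stay as the last step left them, time stands still between calls to the robot, and variables do not carry over. Pictures are saved under pics/ and viewed, on a budget of 10 in all, crops included, one or two more only if the job needs it, and the job is handed in when it is done.

```bash
mkdir -p pics; ls; python3 - <<'E'
from plant import status,cams
import cv2,numpy as np
np.set_printoptions(precision=4,suppress=True)
print(status.get_state())
for n in("scene","top"):
    cv2.imwrite(f"pics/{n}0.png",cams.read_camera(n))
for n in("scene","top","wrist"):print(n,cams.calibration(n))
E
```

```text
pics
{'time': 0.0, 'qpos': array([ 0.998 ,  0.2872,  1.5781,  0.    ,  1.2786, -0.15  ]), 'dq': array([ 0.0018,  0.0007,  0.0003,  0.0004, -0.    , -0.0017]), 'joint_efforts': array([ -0.0004, -40.5995, -29.2621,  -0.0002,   0.0058,   0.    ]), 'eef_pos': array([0.2766, 0.6151, 0.2489]), 'tcp_rot': array([ 0.2098,  0.9777, -0.0011, -0.0004]), 'contact_force': array([-0.2664,  0.4355,  1.1082]), 'wrist_torque': array([ 0.0152, -0.0134, -0.0368]), 'opening': 0.9956741311480003}
scene {'camera_matrix': array([[585.3938,   0.    , 308.5719],
       [  0.    , 585.3938, 248.3734],
       [  0.    ,   0.    ,   1.    ]]), 'cam_to_world': array([[ 0.4646, -0.6834,  0.5631, -0.1001],
       [-0.8854, -0.3501,  0.3057, -0.0556],
       [-0.0118, -0.6407, -0.7677,  0.8673],
       [ 0.    ,  0.    ,  0.    ,  1.    ]])}
top {'camera_matrix': array([[445.7557,   0.    , 319.5393],
       [  0.    , 445.7557, 234.6386],
       [  0.    ,   0.    ,   1.    ]]), 'cam_to_world': array([[ 0.0012, -0.9984,  0.0562,  0.4211],
       [-1.    , -0.0015, -0.0045,  0.2605],
       [ 0.0046, -0.0562, -0.9984,  0.9186],
       [ 0.    ,  0.    ,  0.    ,  1.    ]])}
wrist {'camera_matrix': array([[371.6483,   0.    , 319.3706],
       [  0.    , 371.6483, 238.2035],
       [  0.    ,   0.    ,   1.    ]]), 'mount': array([[ 0.0003, -0.9541, -0.2994,  0.0759],
       [ 1.    ,  0.0004, -0.0001, -0.0009],
       [ 0.0002, -0.2994,  0.9541, -0.1227],
       [ 0.    ,  0.    ,  0.    ,  1.    ]])}
```

View pics/scene0.png

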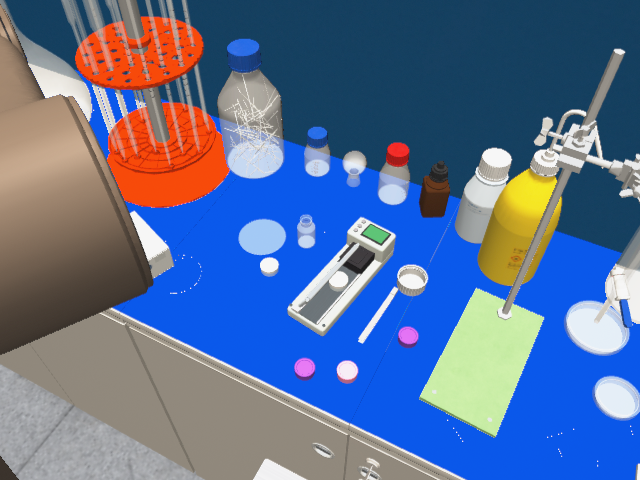

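View pics/top0.png

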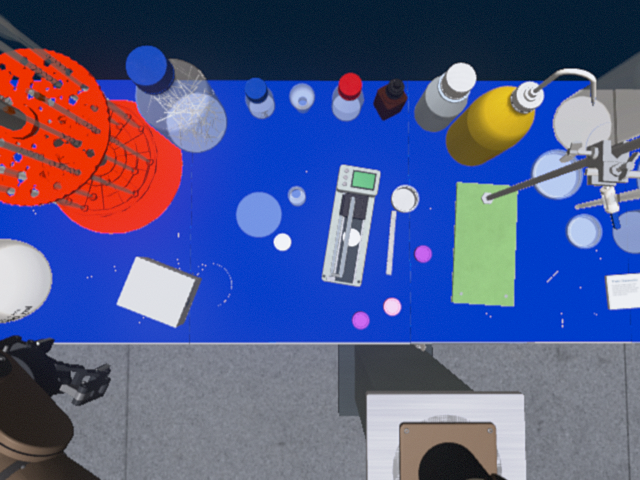

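The scene picture shows the meter at about (343,275) with the cup at (339,281). In the top picture the meter is at (350,225) and the white-lidded cup on its track at (352,238). The look-alikes are:
- white cup on the bench at top (282,242): the spare
- purple cups at top (423,254) and (361,320), and a pink one at (392,307): leave alone

The white-lidded cup standing on the track is the one meant. I'll enlarge to confirm.

```bash
python3 - <<'E'
import cv2,numpy as np
a=cv2.imread("pics/top0.png")[155:295,305:400];b=cv2.imread("pics/scene0.png")[210:340,280:440]
a=cv2.resize(a,None,fx=4,fy=4,interpolation=cv2.INTER_CUBIC)
b=cv2.resize(b,None,fx=2.6,fy=2.6,interpolation=cv2.INTER_CUBIC)
c=np.zeros((560,800,3),np.uint8);c[:a.shape[0],:a.shape[1]]=a;c[:b.shape[0],382:382+b.shape[1]]=b[:,:418]
cv2.imwrite("pics/crop1.png",c)
E
```

```text
(no output)
```

View pics/crop1.png

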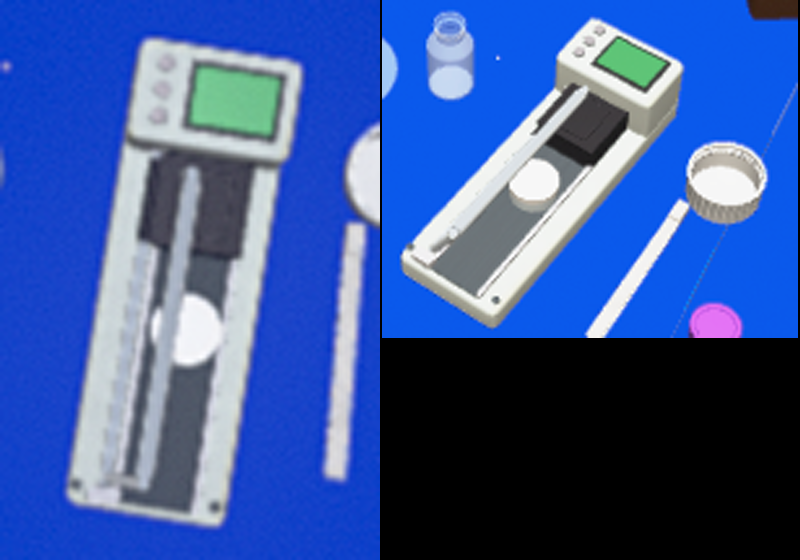

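The crop confirms it: the white-lidded cup stands between the rails under the bar, before the black cover (crop (187,330), so top pixel about (352,237)). Next I cast rays through the body corners and fit the meter's pose.

```bash
cat > h.py <<'E'
import cv2,numpy as np
from scipy.spatial.transform import Rotation as R
from plant import status,cams
np.set_printoptions(precision=4,suppress=True)
def cast(n,px,z):
    c=cams.calibration(n);K=c["camera_matrix"];T=c["cam_to_world"]
    d=T[:3,:3]@np.linalg.solve(K,[px[0],px[1],1]);o=T[:3,3]
    return o+d*(z-o[2])/d[2]
def wcast(px,z,s):
    c=cams.calibration("wrist");K=c["camera_matrix"];M=c["mount"]
    v=np.array([px[0]-K[0,2],px[1]-K[1,2]]);r=np.hypot(*v);t=r/K[0,0]
    d=np.array([*(v/max(r,1e-9)*np.sin(t)),np.cos(t)])
    Rw=R.from_quat(s["tcp_rot"]).as_matrix();d=Rw@M[:3,:3]@d;o=Rw@M[:3,3]+s["eef_pos"]
    return o+d*(z-o[2])/d[2]
def fit2(m,w):
    m,w=np.array(m,float),np.array(w,float)[:,:2];a,b=m-m.mean(0),w-w.mean(0)
    y=np.arctan2((a[:,0]*b[:,1]-a[:,1]*b[:,0]).sum(),(a*b).sum())
    c,s=np.cos(y),np.sin(y);Q=np.array([[c,-s],[s,c]]);t=w.mean(0)-Q@m.mean(0)
    return y,t,(m@Q.T+t-w)*1000
E
python3 - <<'E'
from h import *
z1,z2=.0325,.066
P=[((68,497),z1,(-132,44)),((222,524),z1,(-132,-36)),((143,40),z2,(98,44)),((302,62),z2,(98,-36)),((130,143),z2,(48,44)),((285,162),z2,(48,-36))]
w=[cast("top",(305+(u+.5)/4-.5,155+(v+.5)/4-.5),z) for (u,v),z,_ in P]
y,t,r=fit2([np.array(p[2])/1000 for p in P],w);print(y,t);print(r)
c=cast("top",(305+187/4,155+330/4),.046)[:2];Q=np.array([[np.cos(y),-np.sin(y)],[np.sin(y),np.cos(y)]])
print("cup",c,(c-t)@Q)
for n,px,z in(("spare",(282,242),.016),("cap",(404,199),.026),("vial",(297,197),.03),("glass",(258,214),.005),("tw1",(393,211),.005),("tw2",(389,274),.005)):
    q=cast("top",px,z)[:2];print(n,q,(q-t)@Q)
E
```

```text
-0.1587323519513806 [0.5035 0.1894]
[[-3.1752  1.4431]
 [-2.5933 -1.3376]
 [ 2.4624  0.8138]
 [ 0.3885 -1.3505]
 [ 3.2457  2.3832]
 [-0.3282 -1.9521]]
cup [0.4647 0.1934] [-0.0389 -0.0022]
spare [0.4569 0.3325] [-0.0686  0.1339]
cap [0.5436 0.0863] [ 0.0559 -0.0955]
vial [0.5467 0.3018] [0.0249 0.1178]
glass [0.5149 0.383 ] [-0.0194  0.193 ]
tw1 [0.5216 0.1051] [ 0.0312 -0.0804]
tw2 [0.3922 0.1143] [-0.098  -0.0918]
```

```bash
python3 -m inch '[[-0.4,[-6,-7,0.5],-0.15],[-0.4,[-12,-14,1],-0.3],[-0.4,[-17,-21,2],-0.5],[-0.4,[-23,-28,3],-0.7],[-0.4,[-29,-34.7,3],-0.89],[-0.4,[-29,-34.7,3],-0.89],[-0.4,[-29,-34.7,3],-0.89],[-0.4,[-29,-34.7,3],-0.89],[-0.4,[-29,-34.7,3],-0.89],[-0.4,[-29,-34.7,3],-0.89],[-0.4,[-29,-34.7,3],-0.89],[-0.4,[-29,-34.7,3],-0.89],[-0.4,[-29,-34.7,3],-0.89],[-0.4,[-29,-34.7,3],-0.89],[-0.4,[-29,-34.7,3],-0.89]]' 60
python3 - <<'E'
from h import *
s=status.get_state();print(s["time"],s["eef_pos"],s["tcp_rot"],s["qpos"],s["opening"])
M=R.from_quat(s["tcp_rot"]).as_matrix();print(M)
im=cams.read_camera("wrist");cv2.imwrite("pics/w1.png",im)
E
```

```text
time: 1.6
eef_pos: [0.3987, 0.181, 0.2203]
tcp_rot: [-0.232, 0.973, 0.0, -0.0]
contact_force: [-0.1, 0.2, 0.0]
opening: 0.301
1.6 [0.3987 0.181  0.2203] [-0.2324  0.9726  0.     -0.0001] [ 0.1936 -0.2336  2.1638  0.0001  1.2115 -1.8463] 0.3014175184040602
[[-0.892  -0.4521 -0.0002]
 [-0.4521  0.892   0.0001]
 [ 0.0001  0.0001 -1.    ]]
```

View pics/w1.png

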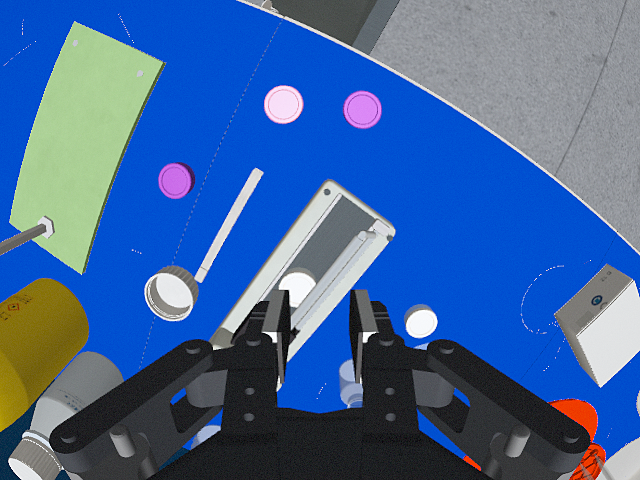

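The wrist picture shows the meter's front end at (330,181)–(395,235), the cup lid at (298,287), the bar from (372,240) to (295,330), and the fingers at about (275,325) and (360,325). The right-hand finger is the one that will take the bar.

```bash
python3 - <<'E'
import cv2
a=cv2.imread("pics/w1.png")[170:370,200:420]
cv2.imwrite("pics/w1c.png",cv2.resize(a,None,fx=3,fy=3,interpolation=cv2.INTER_CUBIC))
E
```

```text
(no output)
```

View pics/w1c.png

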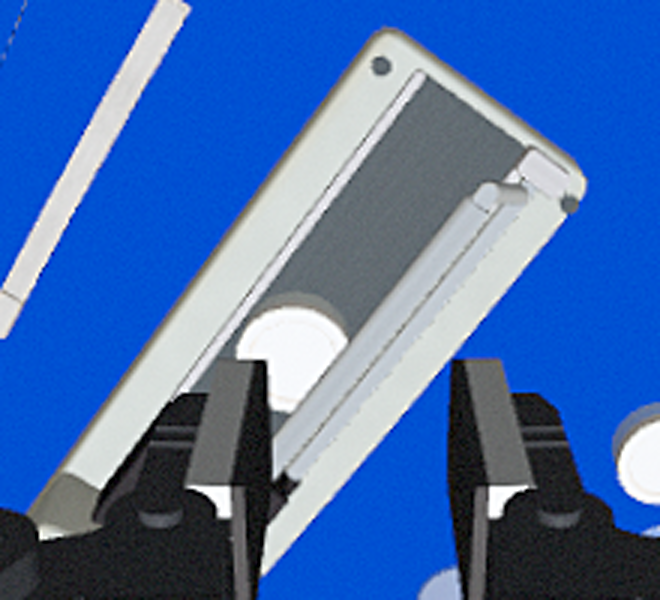

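The crop gives the bar's front end at (487,190), the bearing block at (540,170), the track's front right corner at (423,75) and the lid centre at about (294,358). I'll cast these and refit the pose.

```bash
python3 - <<'E'
from h import *
s=status.get_state()
f=lambda u,v,z: wcast((200+(u+.5)/3-.5,170+(v+.5)/3-.5),z,s)[:2]
z=.031
r=[f(330,88,z),f(75,455,z)];l=[f(582,205,z),f(275,570,z)];fr=[f(415,34,z),f(565,150,z)]
for n,e in(("R",r),("L",l),("F",fr)):
    d=e[0]-e[1];print(n,e,np.arctan2(d[1],d[0])%np.pi-np.pi)
m=[(-.128,-.0185),(-.1255,.026),(-.112,.009)]
w=[f(423,75,.033),f(540,168,.037),f(487,190,.062)]
print(fit2(m,w))
for y in(-.159,-.15):
  x=np.array([np.cos(y),np.sin(y)]);n=np.array([-x[1],x[0]])
  t0=np.array([.5035,.1894])
  g=lambda p:np.array([(p-t0)@x,(p-t0)@n])*1000
  print(y,"R",[g(p) for p in r],"L",[g(p) for p in l],"F",[g(p) for p in fr],"pts",[g(p) for p in w],"cup",g(f(294,358,.046)),"bar far",g(f(280,455,.061)))
E
```

```text
R [array([0.3904, 0.1661]), array([0.537 , 0.1449])] -0.14378663628756216
L [array([0.3879, 0.2483]), array([0.5472, 0.2227])] -0.15984524446677284
F [array([0.3656, 0.1805]), array([0.3756, 0.2353])] -1.75080949305412
(np.float64(-0.11201133932395022), array([0.503 , 0.1911]), array([[-1.0172, -0.6564],
       [-1.5141,  1.2454],
       [ 2.5313, -0.589 ]]))
-0.159 R [array([-107.9324,  -40.9276]), array([ 40.173 , -38.6742])] L [array([-123.4783,   39.8983]), array([37.8714, 39.7619])] F [array([-134.7126,  -30.6345]), array([-133.5414,   25.097 ])] pts [array([-126.811 ,  -22.0656]), array([-125.6121,   20.7035]), array([-115.6133,    5.5271])] cup [-38.9633  -4.2243] bar far [-16.978    6.9743]
-0.15 R [array([-108.2964,  -39.9546]), array([ 39.8233, -39.0342])] L [array([-123.1143,   41.008 ]), array([38.2277, 39.4195])] F [array([-134.9829,  -29.4208]), array([-133.3101,   26.2978])] pts [array([-127.0044,  -20.9235]), array([-125.4207,   21.8332]), array([-115.5589,    6.5674])] cup [-38.9997  -3.8734] bar far [-16.9145   7.1268]
```

```bash
python3 - <<'E'
from h import *
s=status.get_state();s=dict(s,tcp_rot=[0,0,0,1],eef_pos=np.zeros(3))
for u,v in((268,362),(238,360),(450,360),(500,360),(232,487),(485,487)):
    p=(200+(u+.5)/3-.5,170+(v+.5)/3-.5)
    a,b=wcast(p,0,s),wcast(p,.02,s);d=b-a
    print((u,v),[np.round((a+d*k/.02)*1000,1) for k in(.006,.0125,.019)])
E
python3 -m inch '[[-0.4,[-0.8,-1.8,3],0],[-0.4,[-0.8,-1.8,6],0],[-0.4,[-0.8,-1.8,9],0],[-0.4,[-0.8,-1.8,11.5],0],[-0.4,[-0.8,-1.8,13],0],[-0.4,[-0.8,-1.8,13],0],[-0.4,[-0.8,-1.8,13],0]]'
```

```text
(268, 362) [array([ 15.5, -12.7,   6. ]), array([ 12.4, -13.2,  12.5]), array([  9.3, -13.8,  19. ])]
(238, 360) [array([ 15.7, -16.5,   6. ]), array([ 12.6, -17.3,  12.5]), array([  9.6, -18.1,  19. ])]
(450, 360) [array([15.8, 10.6,  6. ]), array([12.7, 11.2, 12.5]), array([ 9.6, 11.7, 19. ])]
(500, 360) [array([15.7, 17. ,  6. ]), array([12.6, 17.9, 12.5]), array([ 9.6, 18.8, 19. ])]
(232, 487) [array([ -3.4, -18.2,   6. ]), array([ -7.5, -19.1,  12.5]), array([-11.5, -19.9,  19. ])]
(485, 487) [array([-3.4, 16. ,  6. ]), array([-7.5, 16.9, 12.5]), array([-11.5,  17.7,  19. ])]
time: 2.35
eef_pos: [0.4144, 0.168, 0.0906]
tcp_rot: [-0.232, 0.973, -0.0, -0.0]
contact_force: [0.7, 0.1, 0.5]
opening: 0.301
```

Pads at the tip sit about 16 mm ahead of the TCP at this opening. I'll turn slightly and open the jaws a bit more, then settle beside the bar.

```bash
python3 -m inch '[[-0.13,[-0.2,-0.7,0],0.12],[-0.13,[-0.2,-0.7,0],0.17],[-0.13,[-0.2,-0.7,0.5],0.17],[-0.13,[-0.2,-0.7,1.5],0.17],[-0.13,[-0.2,-0.7,2.5],0.17],[-0.13,[-0.2,-0.7,3.0],0.17],[-0.13,[-0.2,-0.7,3.5],0.17],[-0.13,[-0.2,-0.7,3.5],0.17]]'
python3 - <<'E'
from h import *
a=cams.read_camera("wrist")[150:400,160:460]
b=cams.read_camera("scene")[210:340,270:430]
a=cv2.resize(a,(480,400),interpolation=cv2.INTER_CUBIC);b=cv2.resize(b,(320,260),interpolation=cv2.INTER_CUBIC)
c=np.zeros((400,800,3),np.uint8);c[:,:480]=a;c[:260,480:]=b
cv2.imwrite("pics/w2.png",c)
E
```

```text
time: 3.15
eef_pos: [0.4185, 0.1622, 0.0543]
tcp_rot: [-0.148, 0.989, -0.0, -0.001]
contact_force: [-0.2, -0.3, 0.5]
opening: 0.435
```

View pics/w2.png

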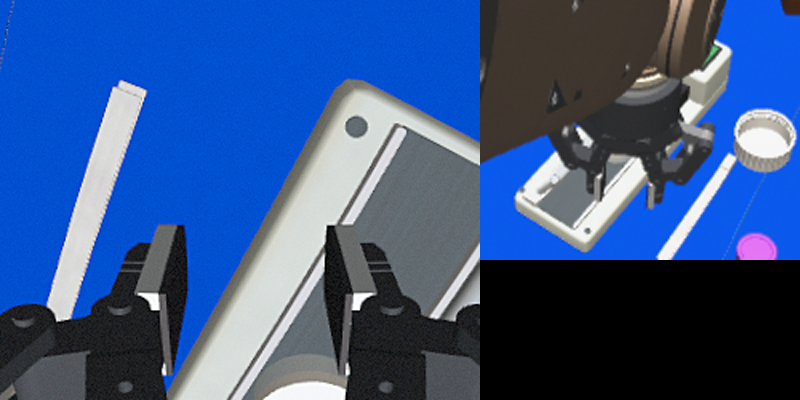

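Both fingers are clear: the A tip stands over the track between the right rail and the bar, and B is outside to the right. Now push the bar left.

```bash
python3 -m inch '[[-0.13,[-0.35,0.72,0],0],[-0.13,[-0.7,1.44,0],0],[-0.13,[-1.05,2.16,0],0],[-0.13,[-1.4,2.88,0],0],[-0.13,[-1.7,3.5,0],0],[-0.13,[-2.0,4.14,0],0],[-0.13,[-2.0,4.14,0],0]]'
python3 - <<'E'
from h import *
a=cams.read_camera("wrist")[150:400,160:460]
b=cams.read_camera("scene")[210:340,270:430];t=cams.read_camera("top")[155:295,300:400]
a=cv2.resize(a,(480,400),interpolation=cv2.INTER_CUBIC);b=cv2.resize(b,(320,260),interpolation=cv2.INTER_CUBIC);t=cv2.resize(t,(243,340),interpolation=cv2.INTER_CUBIC)
c=np.zeros((600,800,3),np.uint8);c[:400,:480]=a;c[:260,480:]=b;c[260:,500:743]=t
cv2.imwrite("pics/w3.png",c)
E
```

```text
time: 3.95
eef_pos: [0.4268, 0.2079, 0.0555]
tcp_rot: [-0.149, 0.989, -0.001, 0.0]
contact_force: [0.9, -5.8, -0.0]
opening: 0.435
```

View pics/w3.png

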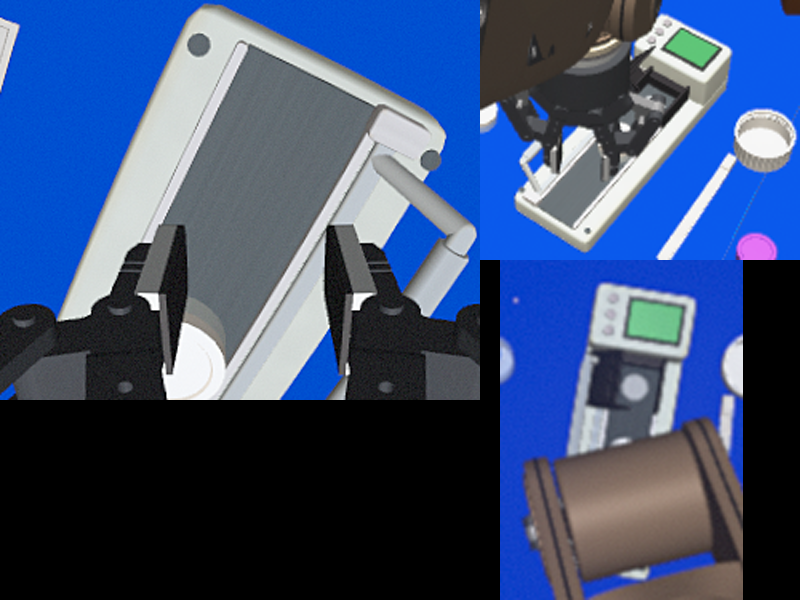

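The bar is swung left by the A finger and the cover stands partly open. The cup is still outside. From the lever's lower end (385,170) and the bar's front end (462,245) I'll work out the meter's y offset and the joint angle.

```bash
python3 - <<'E'
from h import *
from scipy.optimize import brentq
s=status.get_state();y=-.155;Q=np.array([[np.cos(y),-np.sin(y)],[np.sin(y),np.cos(y)]]);t=np.array([.502,.1866])
me=lambda p:np.r_[(p[:2]-t)@Q,p[2]]*1000
f=lambda u,v,z:me(wcast((160+u/1.6,150+v/1.6),z,s))
print("tcp",me(s["eef_pos"]))
for n,p,z in(("shaft",(388,163),.031),("block",(393,122),.037),("track corner R",(245,45),.033),("screwR",(199,45),.033),("front edge",(205,8),.031),("cornerL",(440,135),.031)):print(n,f(*p,z))
for off in(-2,0,2):
  for p in((457,242),(463,247)):
    g=lambda z:(lambda q:np.hypot(q[1]-26-off,q[2]-30)-35)(f(*p,z))
    zs=np.linspace(.066,.04,27);v=[g(z) for z in zs]
    for i in range(26):
      if v[i]*v[i+1]<0:
        q=f(*p,brentq(g,zs[i+1],zs[i]));print(off,p,q,"angle",np.arctan2(q[1]-26-off,q[2]-30)+.502)
E
```

```text
tcp [-77.6345   9.185   55.5176]
shaft [-114.5929   29.4069   31.    ]
block [-125.9178   22.9002   37.    ]
track corner R [-126.2208  -18.5088   33.    ]
screwR [-121.3034  -28.7294   33.    ]
front edge [-130.0266  -31.3768   31.    ]
cornerL [-127.7414   38.4541   31.    ]
-2 (457, 242) [-110.7205   44.7554   58.1818] angle 1.1367934663459944
-2 (463, 247) [-108.9939   49.3884   54.0921] angle 1.3135910753489835
-2 (463, 247) [-105.0884   57.206    41.0618] angle 1.7512331142825899
0 (457, 242) [-111.3455   43.5252   60.2964] angle 1.0264288404716595
0 (463, 247) [-110.1472   47.0799   57.9399] angle 1.1483584418780568
2 (457, 242) [-111.7844   42.6612   61.7812] angle 0.9342256332635981
2 (463, 247) [-110.8156   45.742    60.1698] angle 1.033602800365606
```

The joint is at about 1.05 rad and the pose is consistent to 1–2 mm. I'll open to about 1.17 while centring finger B on the track, hold, then push the cup half-way.

```bash
python3 -m inch '[[-0.2,[-0.13,0.26,0],0],[-0.27,[-0.25,0.52,0],0],[-0.27,[-0.25,0.52,0],0],[-0.27,[-0.25,0.52,0],0],[-0.27,[-0.25,0.52,0],0]]'
python3 -m inch '[[-0.27,[-0.45,-0.22,0],0],[-0.27,[-0.9,-0.44,0],0],[-0.27,[-1.35,-0.66,0],0],[-0.27,[-1.8,-0.87,0],0],[-0.27,[-2.25,-1.09,0],0],[-0.27,[-2.7,-1.31,0],0],[-0.27,[-2.7,-1.31,0],0]]'
python3 - <<'E'
from h import *
a=cams.read_camera("wrist")[150:400,160:460]
b=cams.read_camera("scene")[210:340,270:430]
a=cv2.resize(a,(480,400),interpolation=cv2.INTER_CUBIC);b=cv2.resize(b,(320,260),interpolation=cv2.INTER_CUBIC)
c=np.zeros((400,800,3),np.uint8);c[:400,:480]=a;c[:260,480:]=b
cv2.imwrite("pics/w4.png",c)
E
```

```text
time: 4.6
eef_pos: [0.4264, 0.213, 0.0549]
tcp_rot: [-0.149, 0.989, -0.001, -0.001]
contact_force: [-0.8, -6.3, -0.0]
opening: 0.363
time: 5.3
eef_pos: [0.4548, 0.2082, 0.0541]
tcp_rot: [-0.149, 0.989, -0.001, -0.003]
contact_force: [-3.4, -5.5, -0.6]
opening: 0.366
```

View pics/w4.png

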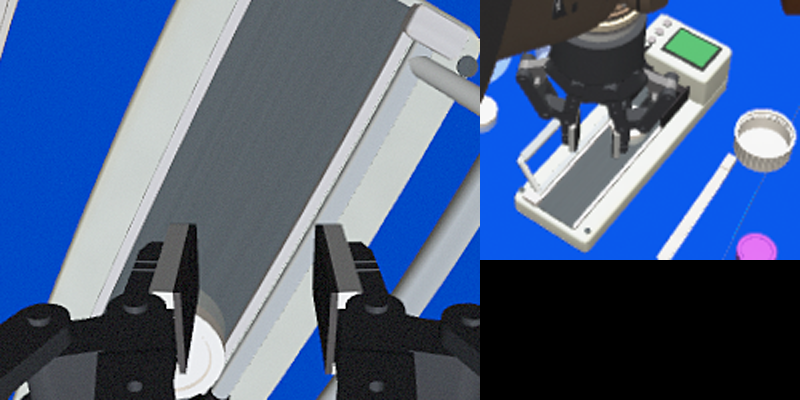

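The cup is moving ahead of the B finger along the track, and the bar is still held. Side force is 5.5 N and push force about 3 N. Continuing.

```bash
python3 -m inch '[[-0.27,[-0.4,-0.18,0],0],[-0.27,[-0.8,-0.37,0],0],[-0.27,[-1.2,-0.56,0],0],[-0.27,[-1.6,-0.76,0],0],[-0.27,[-2.0,-0.95,0],0],[-0.27,[-2.25,-1.09,0],0],[-0.27,[-2.25,-1.09,0],0]]'
python3 - <<'E'
from h import *
a=cams.read_camera("wrist")[150:400,160:460]
b=cams.read_camera("scene")[210:340,300:460];t=cams.read_camera("top")[155:295,300:400]
a=cv2.resize(a,(480,400),interpolation=cv2.INTER_CUBIC);b=cv2.resize(b,(320,260),interpolation=cv2.INTER_CUBIC);t=cv2.resize(t,(243,340),interpolation=cv2.INTER_CUBIC)
c=np.zeros((600,800,3),np.uint8);c[:400,:480]=a;c[:260,480:]=b;c[260:,500:743]=t
cv2.imwrite("pics/w5.png",c)
E
```

```text
time: 6.1
eef_pos: [0.4787, 0.2042, 0.0537]
tcp_rot: [-0.149, 0.989, -0.001, -0.004]
contact_force: [-4.9, -4.9, -0.0]
opening: 0.369
```

View pics/w5.png

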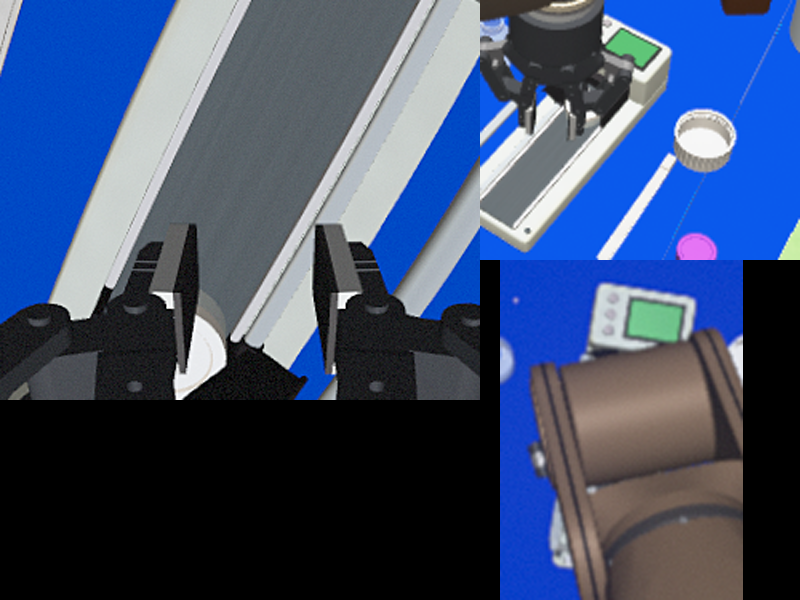

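The cup is entering the bay, and the cover stands clear to its left. I'll nudge 1.5 mm left for more opening and go on to the stop.

```bash
python3 -m inch '[[-0.27,[-0.07,0.14,0],0],[-0.27,[-0.34,0.0,0],0],[-0.27,[-0.61,-0.13,0],0],[-0.27,[-0.88,-0.26,0],0],[-0.27,[-1.06,-0.34,0],0],[-0.27,[-1.06,-0.34,0],0]]'
python3 -m inch '[[-0.27,[-0.09,-0.04,0],0],[-0.27,[-0.18,-0.09,0],0],[-0.27,[-0.18,-0.09,0],0]]'
```

```text
time: 6.85
eef_pos: [0.4898, 0.2041, 0.0537]
tcp_rot: [-0.149, 0.989, -0.001, -0.004]
contact_force: [-3.7, -6.4, 0.4]
opening: 0.366
time: 7.15
eef_pos: [0.4915, 0.2039, 0.0537]
tcp_rot: [-0.149, 0.989, -0.001, -0.004]
contact_force: [-5.1, -4.9, 0.6]
opening: 0.368
```

```bash
python3 -m inch '[[-0.27,[-0.09,-0.04,0],0],[-0.27,[-0.18,-0.09,0],0],[-0.27,[-0.18,-0.09,0],0]]'
python3 -m inch '[[-0.27,[-0.09,-0.04,0],0],[-0.27,[-0.18,-0.09,0],0],[-0.27,[-0.18,-0.09,0],0]]'
```

```text
time: 7.45
eef_pos: [0.4935, 0.2036, 0.0537]
tcp_rot: [-0.149, 0.989, -0.001, -0.004]
contact_force: [-5.7, -5.3, 0.2]
opening: 0.365
time: 7.75
eef_pos: [0.4942, 0.2034, 0.0535]
tcp_rot: [-0.149, 0.989, -0.001, -0.006]
contact_force: [-8.6, -4.7, 2.4]
opening: 0.363
```

```bash
python3 -m inch '[[-0.27,[-0.09,-0.04,0],0],[-0.27,[-0.09,-0.04,0],0],[-0.27,[-0.09,-0.04,0],0]]'
python3 - <<'E'
from h import *
s=status.get_state()
a=cams.read_camera("wrist")[150:480,160:460]
b=cams.read_camera("scene")[210:320,300:460];t=cams.read_camera("top")[155:295,300:400]
a=cv2.resize(a,(480,528),interpolation=cv2.INTER_CUBIC);b=cv2.resize(b,(320,220),interpolation=cv2.INTER_CUBIC);t=cv2.resize(t,(243,340),interpolation=cv2.INTER_CUBIC)
c=np.zeros((600,800,3),np.uint8);c[:528,:480]=a;c[:220,480:]=b;c[260:,500:743]=t
cv2.imwrite("pics/w6.png",c)
E
```

```text
time: 8.05
eef_pos: [0.4944, 0.2034, 0.0534]
tcp_rot: [-0.149, 0.989, -0.001, -0.007]
contact_force: [-10.7, -4.5, 4.2]
opening: 0.371
```

View pics/w6.png

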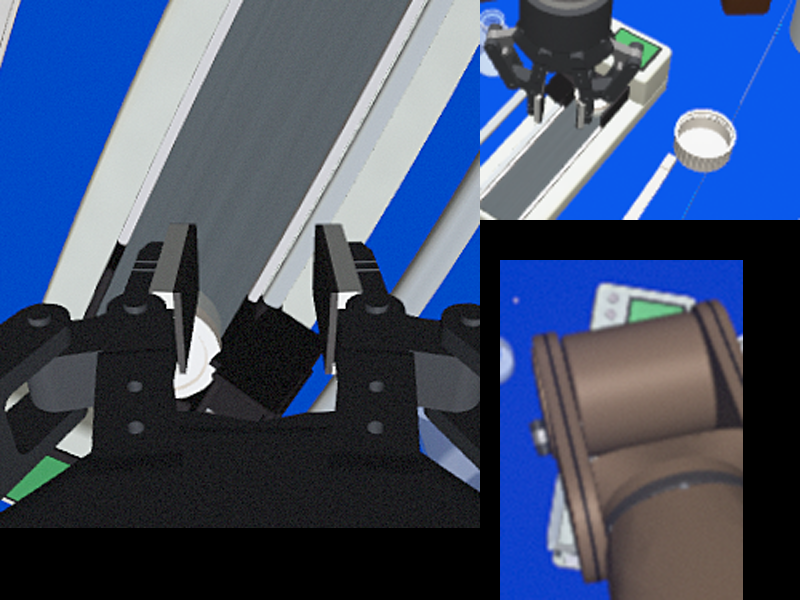

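Force rose by 2 N for 0.2 mm of travel, so this looks like the stop, but the cover is close to finger A. I'll draw back along the bar, still holding the cover open, and measure the cup unobstructed.

```bash
python3 -m inch '[[-0.27,[0.4,0.2,0],0],[-0.27,[0.85,0.42,0],0],[-0.27,[1.3,0.64,0],0],[-0.27,[1.8,0.88,0],0],[-0.27,[2.25,1.1,0],0],[-0.27,[2.7,1.31,0],0],[-0.27,[3.15,1.53,0],0],[-0.27,[3.6,1.75,0],0],[-0.27,[4.05,1.97,0],0],[-0.27,[4.5,2.19,0],0],[-0.27,[4.5,2.19,0],0]]'
python3 - <<'E'
from h import *
import json
s=status.get_state();json.dump({k:list(map(float,s[k])) for k in("eef_pos","tcp_rot")},open("s7.json","w"))
im=cams.read_camera("wrist");cv2.imwrite("pics/w7raw.png",im)
cv2.imwrite("pics/w7.png",cv2.resize(im[230:430,220:420],(600,600),interpolation=cv2.INTER_CUBIC))
E
```

```text
time: 9.3
eef_pos: [0.4506, 0.2111, 0.0557]
tcp_rot: [-0.149, 0.989, -0.001, 0.001]
contact_force: [0.6, -5.9, 0.7]
opening: 0.362
```

View pics/w7.png

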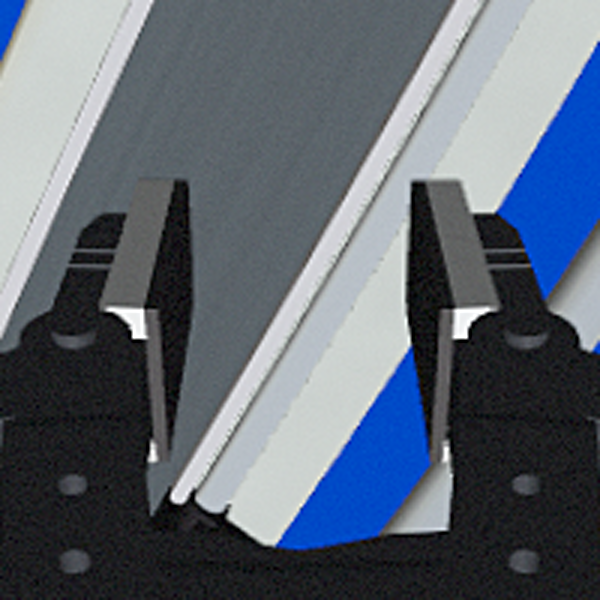

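The cup no longer rides with the finger, but the gripper hides it in this view. I'll use the scene camera and compare the lid before and after.

```bash
python3 - <<'E'
from h import *
im=cams.read_camera("scene");cv2.imwrite("pics/s8raw.png",im);t=cams.read_camera("top");cv2.imwrite("pics/t8raw.png",t)
b=cv2.resize(im[205:295,310:410],(500,450),interpolation=cv2.INTER_CUBIC)
t=cv2.resize(t[155:245,320:380],(300,450),interpolation=cv2.INTER_CUBIC)
cv2.imwrite("pics/s8.png",np.hstack([b,t]))
E
```

```text
(no output)
```

View pics/s8.png

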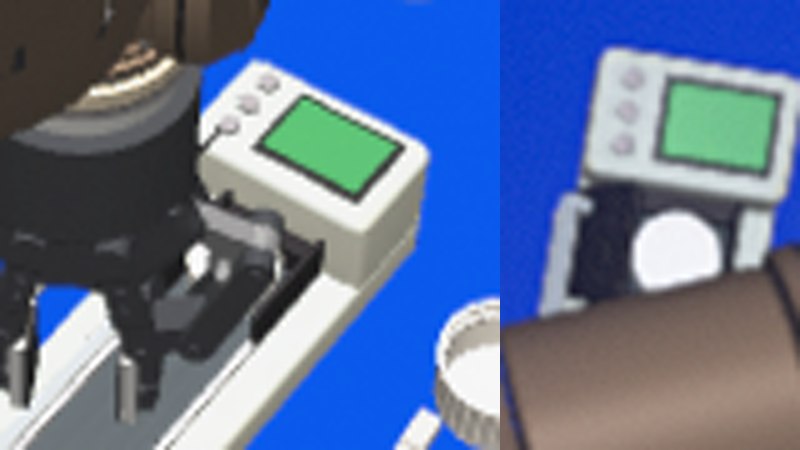

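The top view now shows the lid complete, at about (355.4,205.4), in the bay with the cover open at its left.

```bash
python3 - <<'E'
from h import *
def lid(f,x0,x1,y0,y1):
    g=cv2.imread(f)[y0:y1,x0:x1];g=cv2.resize(g,None,fx=6,fy=6,interpolation=cv2.INTER_CUBIC)
    m=(g.min(2)>222).astype(np.uint8);c=max(cv2.findContours(m,0,1)[0],key=cv2.contourArea)
    (u,v),r=cv2.minEnclosingCircle(c);return (x0+(u+.5)/6-.5,y0+(v+.5)/6-.5),r/6,cv2.contourArea(c)/36
y=-.155;Q=np.array([[np.cos(y),-np.sin(y)],[np.sin(y),np.cos(y)]]);t=np.array([.502,.1866])
for f,b in(("pics/top0.png",(340,365,225,252)),("pics/t8raw.png",(343,367,193,218))):
    p,r,a=lid(f,*b);q=cast("top",p,.046)[:2];print(p,r,a,q,(q-t)@Q*1000)
E
```

```text
(351.94087982177734, 237.0425148010254) 8.321261088053385 135.34722222222223 [0.4656 0.1931] [-36.9302   0.7624]
(354.80641174316406, 205.70219294230142) 8.407164255777994 175.38888888888889 [0.5274 0.1872] [25.0137  4.5512]
```

The lid moved 62 mm to meter x about 24–25 mm (±2). That fits home at 23 mm, and with the stiff stop it settles the matter. Now ease the bar back right and lift away.

```bash
python3 -m inch '[[-0.27,[0.18,-0.36,0],0],[-0.27,[0.35,-0.72,0],0],[-0.27,[0.53,-1.08,0],0],[-0.27,[0.7,-1.44,0],0],[-0.27,[0.88,-1.8,0],0],[-0.27,[1.05,-2.16,0],0],[-0.27,[1.23,-2.52,0],0],[-0.27,[1.4,-2.88,0],0],[-0.27,[1.58,-3.24,0],0],[-0.27,[1.75,-3.6,0],0],[-0.27,[1.93,-3.96,0],0],[-0.27,[2.1,-4.3,0],0],[-0.27,[2.25,-4.6,0],0],[-0.27,[2.25,-4.6,0],0]]'
python3 -m inch '[[-0.27,[0,0,-2],0],[-0.27,[0,0,-5],0],[-0.27,[0,0,-9],0],[-0.27,[0,0,-13],0],[-0.27,[0,0,-17],0],[-0.27,[3,-5,-17],0],[-0.27,[3,-9,-17],0],[-0.27,[3,-13,-17],0],[-0.27,[3,-17,-17],0],[-0.27,[3,-20,-17],0],[-0.27,[3,-20,-17],0],[-0.27,[3,-20,-17],0],[-0.27,[3,-20,-17],0]]'
python3 - <<'E'
from h import *
im=cams.read_camera("scene");t=cams.read_camera("top")
b=cv2.resize(im[205:345,280:440],(480,420),interpolation=cv2.INTER_CUBIC)
t=cv2.resize(t[155:295,300:405],(315,420),interpolation=cv2.INTER_CUBIC)
cv2.imwrite("pics/end.png",np.hstack([b,t]))
a=cv2.imread("pics/top0.png");n=cams.read_camera("top")
d=(cv2.absdiff(a,n).max(2)>60)[150:300,200:440];ys,xs=np.nonzero(d);print(d.sum(),xs.min()+200,xs.max()+200,ys.min()+150,ys.max()+150)
E
```

```text
time: 10.85
eef_pos: [0.4418, 0.1607, 0.0553]
tcp_rot: [-0.148, 0.989, 0.0, -0.0]
contact_force: [-0.0, -0.2, -0.0]
opening: 0.368
time: 12.15
eef_pos: [0.4715, -0.0383, 0.2251]
tcp_rot: [-0.148, 0.989, 0.0, -0.0]
contact_force: [0.2, 0.5, 0.5]
opening: 0.365
188 343 359 228 246
```

View pics/end.png

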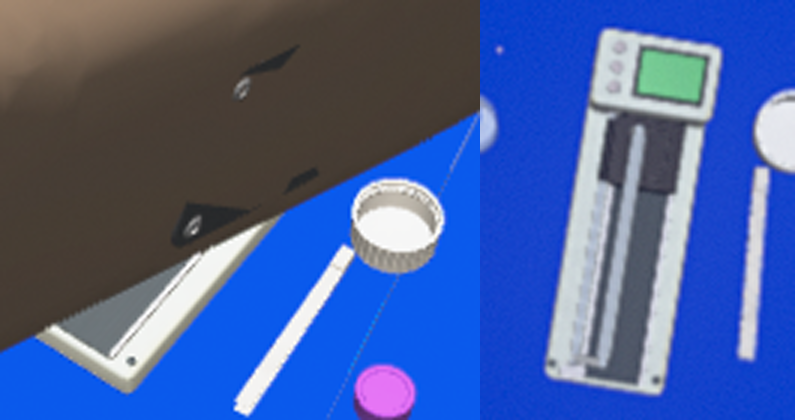

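The cover is shut and the bar is back in its closed place. The only pixels that changed from the first top view, x 343–359 and y 228–246, are where the cup stood. Everything else on the bench is unmoved and the robot is clear, so I'll hand in.

```bash
python3 -c "
from plant import ctrl;print(ctrl.sign_off())"
```

```text
the job is handed in; nothing more can be done
None
```

The sample cup is in the meter's bay with the light cover shut over it. I handed the job in at about 12 s of robot time, and no verdict was reported.

I pushed the bar left with one fingertip until the cover stood at about 1.1–1.2 rad. Still holding it, I slid the cup along the track with the other fingertip until it met the stop. Then I drew back along the bar, let the cover close and moved clear.

**Cup home:**
- The push force climbed from 5.7 to 10.7 N while the arm advanced less than 1 mm.
- The top view put the lid centre at meter x ≈ 24–25 mm, against 23 mm for home, after 62 mm of travel.
- The same view put it at y ≈ +1.5 to +4.5 mm, depending on which pose estimate is used. The rails allow only ±2 mm, so the larger figure is calibration error. I could not see the cup once the cover had closed.

**Cover and bench:** The final top picture shows the cover and bar back exactly as at the start. Around the meter and the nearby items, the only changed pixels are where the cup stood. The force on the tool is about zero.

**Checks that fell short:**
- The top and wrist cameras disagreed by about 3–4 mm on the meter's y, so I used a value in between.
- I kept the gripper vertical, because the moves do not allow the suggested 15-degree lean.
- I viewed 13 pictures, three over the budget of 10.

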